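Find the radius leaf that fits a rounded panel corner

TASK

The carving panel held against the bench dogs by the holdfast has rounded corners: find out which of the three radius leaves fits, by pressing them gently, held level just on or above the bench, against its free corner (the one nearest the robot) and feeling whether they rock. The fitting leaf is the largest one that does not rock; leave it lying there, pushed fully home with both straight edges along the panel's sides, and have the other two lying flat on the bench well clear of that panel. Never press hard on the panel, the wood dents, and leave the other tools where they are.

Things in the scene. Friction and masses are not known exactly. Their poses are not given: they have to be found in the camera images.
- dogs: the workholding: four steel bench dogs (16 mm high) behind a square wooden panel 24 mm thick and a steel holdfast (110 mm high) over its far corner; the panel is immovable. Origin: on the bench under the panel's middle. x: from the panel's free corner, nearest the robot, through its middle and away from the robot. The panel's two near sides run from the free corner at +-45 deg from x
- free_corner (a point): point on the bench 106 mm from the dogs' origin along -x: where the held panel's straight near sides would meet were its corner not rounded. True across x, but good only to 5 mm either way along x, as panels differ. The corner radius (15, 25 or 35 mm seen from above) differs from time to time and is not told; the wood begins 0.414 x radius further along +x. Two spare panels lie behind
- leaf_15: loose radius leaf: flat aluminium angle, 8 mm thick, arms 32 mm wide, inner and outer corner both rounded to 15 mm, inner edges end 60 mm from its corner point. On the elbow an upright dark wood grip 30 mm long (along x), 22 mm wide (along y), 8 to 50 mm above the bench. About 130 g. Origin: underside, below the grip's middle; x: into the mouth of the hollow; the arms run at +-45 deg from x
- leaf_15_corner (a point): point where the straight inner edges of leaf_15 would meet without the hollow's rounding: 14 mm from its origin along +x. Home on the panel, this point falls on the meeting point of the panel's sides, x axes parallel
- leaf_25: loose radius leaf: flat aluminium angle, 8 mm thick, arms 32 mm wide, inner and outer corner both rounded to 25 mm, inner edges end 60 mm from its corner point. On the elbow an upright dark wood grip 30 mm long (along x), 22 mm wide (along y), 8 to 50 mm above the bench. About 130 g. Origin: underside, below the grip's middle; x: into the mouth of the hollow; the arms run at +-45 deg from x
- leaf_25_corner (a point): point where the straight inner edges of leaf_25 would meet without the hollow's rounding: 14 mm from its origin along +x. A leaf with too large a hollow bears only with its middle: this point stands off by 0.414 x the difference of the radii, and the leaf rocks about 0.05 rad either way almost freely (under 0.15 N m)
- leaf_35: loose radius leaf: flat aluminium angle, 8 mm thick, arms 32 mm wide, inner and outer corner both rounded to 35 mm, inner edges end 60 mm from its corner point. On the elbow an upright dark wood grip 30 mm long (along x), 22 mm wide (along y), 8 to 50 mm above the bench. About 130 g. Origin: underside, below the grip's middle; x: into the mouth of the hollow; the arms run at +-45 deg from x
- leaf_35_corner (a point): point where the straight inner edges of leaf_35 would meet without the hollow's rounding: 14 mm from its origin along +x. A leaf of the right radius or a smaller one lies with both straight edges on the sides and resists turning (0.04 rad takes over 0.2 N m); a smaller one leaves a gap at the round
- edge_15: the inner edge of leaf_15's plate, the part that meets the panel: its 15 mm hollow and the two straight edges beside it; same origin and axes as leaf_15
- edge_25: the inner edge of leaf_25's plate, the part that meets the panel: its 25 mm hollow and the two straight edges beside it; same origin and axes as leaf_25
- edge_35: the inner edge of leaf_35's plate, the part that meets the panel: its 35 mm hollow and the two straight edges beside it; same origin and axes as leaf_35
- gouge_a: carving gouge with dark handle, 250 mm long, 26 mm high; a bystander, origin at the middle of its underside
- gouge_b: carving gouge with light handle, 250 mm long, 26 mm high; a bystander, origin at the middle of its underside
- mallet: brass-headed carver's mallet lying down, 195 mm long, 58 mm high; a bystander, origin at the middle of its underside
- plane: small steel block plane, 160 x 50 mm, 50 mm high; a bystander, origin at the middle of its underside
- sanding_block: cork sanding block, 110 x 65 x 35 mm; a bystander, origin at the middle of its underside
- glue: white glue bottle, 60 mm across, 150 mm high; a bystander, origin at the middle of its underside
- square: try square, wooden stock 100 mm, steel blade 150 mm, 18 mm high; a bystander, origin at the middle of its underside
There are look-alikes about, which are no part of the job. What is shaped like the leaf_25 but orange or purple is not meant.

How it is judged:
By the outcome, as a careful person would: the job done as asked, in the order asked, and still so for the second after the job is handed in, with the robot touching nothing.
It also fails if it takes over 72 s, if anything falls off the work surface, if the arm or the gripper's body presses on something with over 40 N, if the wrist force passes 120 N, or if a joint passes its speed limit or range.

ROBOT

A 7-joint arm with a two-finger parallel gripper is mounted at the origin on the work surface. World frame = base frame: x ahead of the robot, y to its left, z up, the work surface at z = 0. Lengths are in mm, angles in rad, forces in N, time in s.
With the tool pointing down it reaches from about 400 to 750 mm from the base axis. Payload 19.5 kg.
Tool frame: the origin (TCP) lies at the very end of the fingers, on their centre line; the grasp point (between the pads) lies 19 mm behind it; z points along the fingers, y is the line along which they close (so a half turn about z gives the same grasp; the last joint's range is limited). The gripper opens to 85 mm and grips with 20 to 120 N. Pads are 22 mm wide; open, the fingers measure 114 mm over their backs; the gripper's body (76 mm by 85 mm) begins 54 mm behind the grasp point. The pads swing forward as they close: fully open they stand 13 mm farther back than shut.
Start: joints at [1.303, 0.707, -0.028, 1.485, 0.022, 0.951, -0.075], TCP at [128.729, -560.378, 231.268] pointing down, gripper open.
Joint ranges: [-2.71, 2.71], [-0.32, 2.16], [-1.57, 1.52], [0, 2.45], [-1.46, 4.6], [0, 2.02], [-2.83, 2.83]. Speed limits (rad/s): [1.89, 1.89, 2.57, 2.57, 3.01, 3.01, 3.01].

INTERFACE

Orientations are given as a unit quaternion [w, x, y, z].
In Python, from cell import monitor, viewer, ticket gives the robot as it stands.
- The arm moves only by the shell command python3 -m pendant 'ROWS' [FORCE]. ROWS is JSON, a list of rows, each a list of 3 entries, a list of its own where there are three numbers: the turn, a rotation vector about the tool's x, y, z in degrees, then the shift along the tool's x, y, z in units of 25 mm (1.0 is 25 mm), then the opening, from 0 (shut) to 1 (fully open). A call has 1 to 12 rows; each row shifts and turns the commanded pose from where the row before left it, along the tool's axes as they then stand; what a row does not reach is not made up. A row lasts 1/10 s, in which the tool goes at most 50 mm and 8.59 degrees, less where a joint would pass 70% of its speed; a pose out of reach is approached as far as the arm can. A call is refused whole if a number of a shift passes 1 or a number of a turn 8.59, either way. A call with a gripper value outside its range is refused whole. The fingers move at their own pace and stop on an object; FORCE is the grip in N (left out, the last holds). Time passes only in rows, so rows that do not move let the fingers close. It gives the time, the measured TCP pose, the force, the opening and the grip force at its end, in the units of the state.
- monitor.observe(): the state, without advancing time (a new reading comes with each control period).
- viewer.capture(name): name is "scene" or "top" or "wrist"; returns the picture (384x512x3 uint8, blue, green, red); there is no depth.
- viewer.calibration(name): a dict with "fx", "fy", "cx", "cy" (pixels), "distortion" ([k1, k2, p1, p2, k3] as OpenCV has them; the pictures are not rectified), "extrinsics" (4x4, takes a point from world to camera coordinates). Camera axes: x right, y down, z forward; pixel columns grow to the right and rows downward; lengths in mm; the calibration is good to about 2 mm. A picture is of the moment at which its call begins: read the wrist's pose just before it. calibration takes no time and is no camera call; for the wrist camera it gives the pose at the moment of the call.
- ticket.sign_off(): hands the job in; it is judged then, once.
The state is a dict: "time_s": time; "joints": joint angles; "qd": joint speeds; "joint_torque": joint torques, N m; "eef_pos": TCP position; "orientation": TCP orientation; "contact_force": force on the tool from outside, world axes, zero at the start; "wrist_torque": the same for the moment, N m; "width": finger opening in mm; "gripper_force": force on a finger pad.
Only numpy, scipy, OpenCV 4.12 (cv2) and the standard library are available. Lean on these libraries where they do the work, as an engineer would, in place of code of your own. Each camera call takes 0.05 s, during which the arm holds its last target. There are 200 camera calls.

## Working session

There is one attempt and no reset: what is moved stays moved. The work goes in short steps, Python scripts to look and compute and a shell command to move; the robot and the scene stay as the last step left them, time stands still between calls to the robot, and variables do not carry over. Pictures are saved under pics/ and viewed, at most 10 in all, crops included, and the job is handed in when it is done.

```bash
ls; mkdir -p pics; python3 - <<'E'
from cell import monitor, viewer, ticket
import cv2,numpy as np
a=viewer.capture("top");b=viewer.capture("scene")
cv2.imwrite("pics/top0.png",a);cv2.imwrite("pics/scene0.png",b)
cv2.imwrite("pics/t_up.png",cv2.resize(a,(800,600),interpolation=cv2.INTER_CUBIC))
s=monitor.observe();print(s)
for n in("top","scene","wrist"):
    c=viewer.calibration(n);print(n,c)
E
```

```text
pics
{'time_s': 0.1, 'joints': array([ 1.30329383,  0.7070316 , -0.02761456,  1.48491548,  0.02198435,
        0.95089308, -0.07548481]), 'qd': array([-1.23171934e-03, -1.16352936e-03, -3.00012844e-04, -2.52297910e-03,
        5.60400018e-04,  1.18457668e-03, -9.18275327e-06]), 'joint_torque': array([ 1.23963164e-03, -8.84282255e+01,  1.23598214e+00, -2.36449957e+01,
        1.69592985e-02,  5.09102261e-03, -8.30713861e-05]), 'eef_pos': array([ 128.69099732, -560.1896617 ,  230.8881487 ]), 'orientation': array([-4.68882640e-04,  9.93633149e-01,  1.12662952e-01, -6.12568713e-05]), 'contact_force': array([ 0.56380167, -0.45949494,  0.22196369]), 'wrist_torque': array([-0.00962689,  0.02697201,  0.02857854]), 'gripper_force': 0.0, 'width': 85.41833539759935}
top {'fx': 411.7816081705293, 'fy': 411.7816081705293, 'cx': 259.7910358783054, 'cy': 198.79083812799502, 'distortion': array([-0.146555,  0.      ,  0.      ,  0.      ,  0.      ]), 'extrinsics': array([[ 1.94385936e-02, -9.99706334e-01, -1.44702341e-02,
        -1.05260715e+01],
       [-9.95688724e-01, -1.80435029e-02, -9.098569
[... 610 characters left out ...]
01, -1.29112950e-01, -8.27314698e-01,
         1.62615435e+03],
       [ 0.00000000e+00,  0.00000000e+00,  0.00000000e+00,
         1.00000000e+00]])}
wrist {'fx': 318.32702719857537, 'fy': 318.32702719857537, 'cx': 253.32353044310992, 'cy': 199.22715683611383, 'distortion': array([0.00575362, 0.        , 0.        , 0.        , 0.        ]), 'extrinsics': array([[ 2.23573112e-01, -9.74687120e-01, -2.86475439e-04,
        -5.74213691e+02],
       [-9.31473022e-01, -2.13747218e-01,  2.94397920e-01,
        -3.81271760e+01],
       [-2.87007094e-01, -6.55526151e-02, -9.55682888e-01,
         3.78541602e+02],
       [ 0.00000000e+00,  0.00000000e+00,  0.00000000e+00,
         1.00000000e+00]])}
```

View pics/t_up.png

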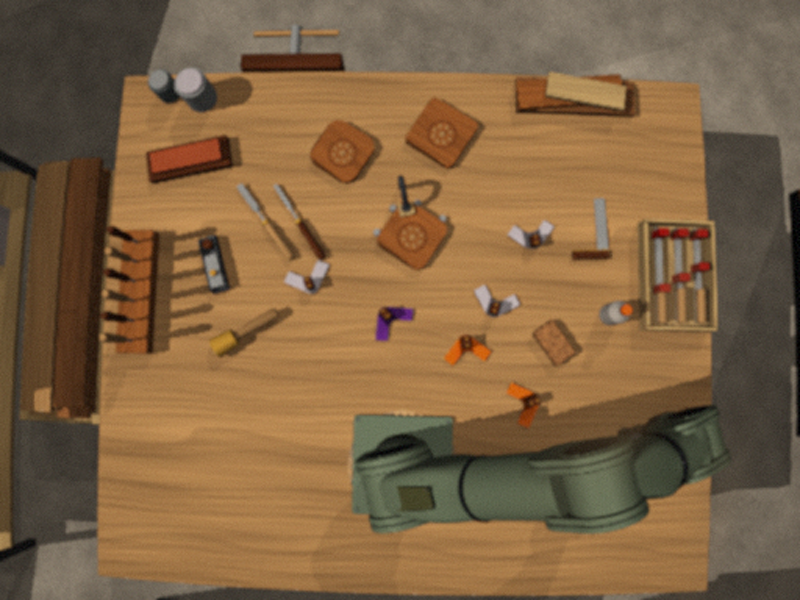

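View pics/scene0.png

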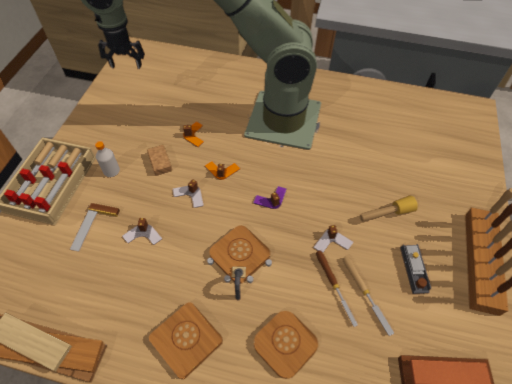

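Seen (upscaled top picture):
- **Silver leaves:** (308,280), (532,236) and (495,303).
- **Look-alikes:** purple (390,318), orange (467,347) and (527,402).
- **Held panel:** (412,236), free corner near (418,268).
- **Spare panels:** (343,152) and (443,132).

I'll take the three silver leaves. Next I'll get coarse positions, then close wrist looks to read their radii.

```bash
cat > h.py <<'E'
from cell import monitor, viewer, ticket
import cv2,numpy as np
from scipy.spatial.transform import Rotation as Ro
def ray(c,uv,z):
    """pixels -> world points on plane z"""
    K=np.array([[c["fx"],0,c["cx"]],[0,c["fy"],c["cy"]],[0,0,1]])
    p=cv2.undistortPoints(np.float64(uv).reshape(-1,1,2),K,c["distortion"]).reshape(-1,2)
    R=c["extrinsics"][:3,:3];t=c["extrinsics"][:3,3]
    o=-R.T@t; d=np.c_[p,np.ones(len(p))]@R
    return o+d*((z-o[2])/d[:,2])[:,None]
def proj(c,P):
    K=np.array([[c["fx"],0,c["cx"]],[0,c["fy"],c["cy"]],[0,0,1]])
    return cv2.projectPoints(np.float64(P).reshape(-1,1,3),cv2.Rodrigues(c["extrinsics"][:3,:3])[0],c["extrinsics"][:3,3],K,c["distortion"])[0].reshape(-1,2)
def Rt(s=None):
    s=s or monitor.observe();q=s["orientation"];return Ro.from_quat([q[1],q[2],q[3],q[0]]).as_matrix()
def yaw(R): return np.degrees(np.arctan2(R[1,0],R[0,0]))
def go(p,yw):
    """needed move to TCP p, tool-x yaw yw (deg), pointing down"""
    s=monitor.observe();R=Rt(s)
    c,n=np.cos(np.radians(yw)),np.sin(np.radians(yw))
    T=np.array([[c,n,0],[n,-c,0],[0,0,-1]])
    d=R.T@(np.array(p)-s["eef_pos"])/25
    print("t",round(s["time_s"],2),"pos",s["eef_pos"].round(1),"yaw",yaw(R).round(2),"shift units(now axes)",d.round(2),"turn deg",np.degrees(Ro.from_matrix(R.T@T).as_rotvec()).round(2), "shift(target axes)",(T.T@(np.array(p)-s["eef_pos"])/25).round(2))
E
python3 - <<'E'
from h import *
im=cv2.imread("pics/top0.png");c=viewer.calibration("top")
h=cv2.cvtColor(im,cv2.COLOR_BGR2HSV)
m=((h[...,1]<70)&(h[...,2]>120)).astype(np.uint8)
n,l,st,ce=cv2.connectedComponentsWithStats(m)
for i in range(1,n):
    u,v=ce[i]
    if st[i,4]>15 and 180<u<380 and 130<v<220:
        ys,xs=np.where(l==i);P=ray(c,np.c_[xs,ys],8)
        print(st[i],(ce[i]*1.5625).round(),ray(c,ce[i],8).round(),)
for n_,uv,z in (("panel rosette",(412,236),24),("near corner",(418,268),24),("L",(377,238),24),("R",(449,233),24),("grip a",(309,283),50),("grip b",(534,240),50),("grip c",(495,307),50)):
    print(n_,ray(c,np.array(uv)/1.5625,z).round())
w=viewer.calibration("wrist");E=w["extrinsics"];s=monitor.observe()
o=-E[:3,:3].T@E[:3,3]; print("cam in tool",Rt(s).T@(o-s["eef_pos"]), Rt(s).T@E[:3,:3].T)
E
```

```text
[344 141  10  11  69] [545. 228.] [[ 648. -379.    8.]]
[325 145  11  13  83] [517. 235.] [[ 627. -302.    8.]]
[199 167  12  12  94] [319. 270.] [[521. 236.   8.]]
[182 174  17  14 106] [296. 281.] [[490. 299.   8.]]
[304 183  11  17 105] [483. 296.] [[ 456. -209.    8.]]
[322 189  11   9  58] [512. 301.] [[ 444. -287.    8.]]
panel rosette [[615. -15.  24.]]
near corner [[528. -33.  24.]]
L [[608.  79.  24.]]
R [[ 625. -115.   24.]]
grip a [[479. 255.  50.]]
grip b [[ 605. -341.   50.]]
grip c [[ 424. -237.   50.]]
cam in tool [  74.81212596   -0.57078869 -141.93837241] [[-3.26494493e-04 -9.55687638e-01 -2.94382457e-01]
 [ 9.99999729e-01 -5.06059137e-04  5.33795588e-04]
 [-6.59116777e-04 -2.94382203e-01  9.55687545e-01]]
```

```bash
python3 - <<'E'
from h import *
go((372,-240,130),0)
E
```

```text
t 0.1 pos [ 128.7 -560.2  230.9] yaw 12.94 shift units(now axes) [ 12.35 -10.3    4.05] turn deg [-5.000e-02  1.000e-02  1.294e+01] shift(target axes) [  9.73 -12.81   4.04]
```

```bash
python3 -m pendant '[[[0,0,0],[1,-0.85,0.3],1],[[0,0,0],[1,-0.85,0.3],1],[[0,0,0],[1,-0.85,0.3],1],[[0,0,0],[1,-0.85,0.4],1],[[0,0,0],[1,-0.85,0.4],1],[[0,0,0],[1,-0.85,0.4],1],[[0,0,0],[1,-0.85,0.4],1],[[0,0,0],[1,-0.85,0.4],1],[[0,0,0],[1,-0.85,0.4],1],[[0,0,0],[1,-0.85,0.4],1],[[0,0,0],[1,-0.85,0.3],1],[[0,0,0],[1,-0.85,0],1]]'
python3 -m pendant '[[[0,0,6.5],[0.3,0,0],1],[[0,0,6.5],[0,0,0],1],[[0,0,0],[0,0,0],1]]'
python3 - <<'E'
from h import *
s=monitor.observe();c=viewer.calibration("wrist");a=viewer.capture("wrist")
cv2.imwrite("pics/wc.png",a);np.save("wc.npy",c,allow_pickle=True)
print(s["eef_pos"],yaw(Rt(s)),s["time_s"])
go((545,-341,130),0)
E
```

```text
time_s: 1.3
eef_pos: [364.4, -243.3, 130.4]
orientation: [-0.0, 0.994, 0.113, -0.001]
contact_force: [1.1, -0.3, -0.2]
width: 85.8
gripper_force: 0.0
time_s: 1.6
eef_pos: [371.5, -242.7, 131.1]
orientation: [-0.0, 1.0, -0.001, -0.0]
contact_force: [-0.5, -0.5, 0.4]
width: 85.4
gripper_force: 0.0
[ 371.46003992 -242.71362303  131.14712914] -0.1500672563315177 1.6
t 1.65 pos [ 371.3 -242.9  131.2] yaw 0.08 shift units(now axes) [6.94 3.93 0.04] turn deg [-0.    0.03  0.08] shift(target axes) [6.95 3.92 0.05]
```

View pics/wc.png

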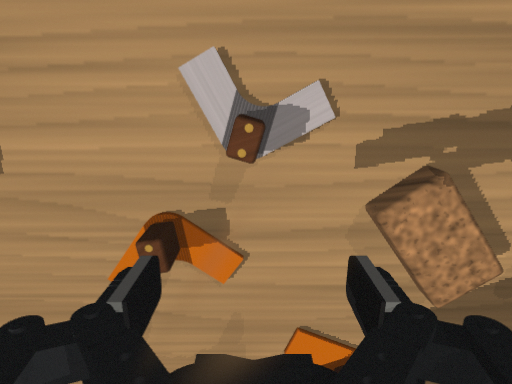

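The wrist picture shows silver leaf c: grip at (246,138), arm tips at (195,58) and (325,98), apparently a large hollow. The orange decoys sit below it, with the sanding block at right. Next I'll look at leaf b, the panel corner and leaf a.

```bash
cat > snap.py <<'E'
import sys
from h import *
c=viewer.calibration("wrist");a=viewer.capture("wrist");n=sys.argv[1]
cv2.imwrite(f"pics/{n}.png",a);np.save(f"{n}.npy",c,allow_pickle=True)
if len(sys.argv)>2: go(eval(sys.argv[2]),float(sys.argv[3]))
E
python3 -m pendant '[[[0,0,0],[1,0.56,0],1],[[0,0,0],[1,0.56,0],1],[[0,0,0],[1,0.56,0],1],[[0,0,0],[1,0.56,0],1],[[0,0,0],[1,0.56,0],1],[[0,0,0],[1,0.56,0],1],[[0,0,0],[0.95,0.56,0],1],[[0,0,0],[0,0,0],1]]' >/dev/null
python3 snap.py wb "(470,-40,130)" 0
python3 -m pendant '[[[0,0,0],[-0.25,-1,0],1],[[0,0,0],[-0.25,-1,0],1],[[0,0,0],[-0.25,-1,0],1],[[0,0,0],[-0.25,-1,0],1],[[0,0,0],[-0.25,-1,0],1],[[0,0,0],[-0.25,-1,0],1],[[0,0,0],[-0.25,-1,0],1],[[0,0,0],[-0.25,-1,0],1],[[0,0,0],[-0.25,-1,0],1],[[0,0,0],[-0.25,-1,0],1],[[0,0,0],[-0.25,-1,0],1],[[0,0,0],[-0.25,-1,0],1]]' | head -2
python3 -m pendant '[[[0,0,0],[0,0,0],1]]' |head -2
python3 snap.py wp "(425,250,130)" 0
python3 -m pendant '[[[0,0,0],[-0.15,-1,0],1],[[0,0,0],[-0.15,-1,0],1],[[0,0,0],[-0.15,-1,0],1],[[0,0,0],[-0.15,-1,0],1],[[0,0,0],[-0.15,-1,0],1],[[0,0,0],[-0.15,-1,0],1],[[0,0,0],[-0.15,-1,0],1],[[0,0,0],[-0.15,-1,0],1],[[0,0,0],[-0.15,-1,0],1],[[0,0,0],[-0.15,-1,0],1],[[0,0,0],[-0.15,-1,0],1],[[0,0,0],[0,0,0],1]]' | head -2
python3 snap.py wa "(425,250,130)" 0
python3 - <<'E'
import cv2,numpy as np
I=[cv2.imread(f"pics/{n}.png") for n in("wc","wb","wp","wa")]
M=np.vstack([np.hstack(I[:2]),np.hstack(I[2:])]);cv2.imwrite("pics/m1.png",cv2.resize(M,(800,600),interpolation=cv2.INTER_AREA))
E
```

```text
t 2.5 pos [ 544.8 -341.9  130.5] yaw 0.06 shift units(now axes) [ -2.98 -12.08   0.02] turn deg [0.01 0.05 0.06] shift(target axes) [ -2.99 -12.08   0.02]
time_s: 3.7
eef_pos: [469.0, -40.4, 131.6]
time_s: 3.8
eef_pos: [468.8, -38.3, 131.5]
t 3.85 pos [469.4 -40.2 131.6] yaw 0.16 shift units(now axes) [ -1.75 -11.61   0.07] turn deg [-0.02  0.03  0.16] shift(target axes) [ -1.78 -11.61   0.06]
time_s: 5.05
eef_pos: [428.8, 235.8, 131.2]
t 5.1 pos [429.3 233.9 131.3] yaw 0.06 shift units(now axes) [-0.17 -0.64  0.05] turn deg [ 0.01 -0.    0.06] shift(target axes) [-0.17 -0.64  0.05]
```

View pics/m1.png

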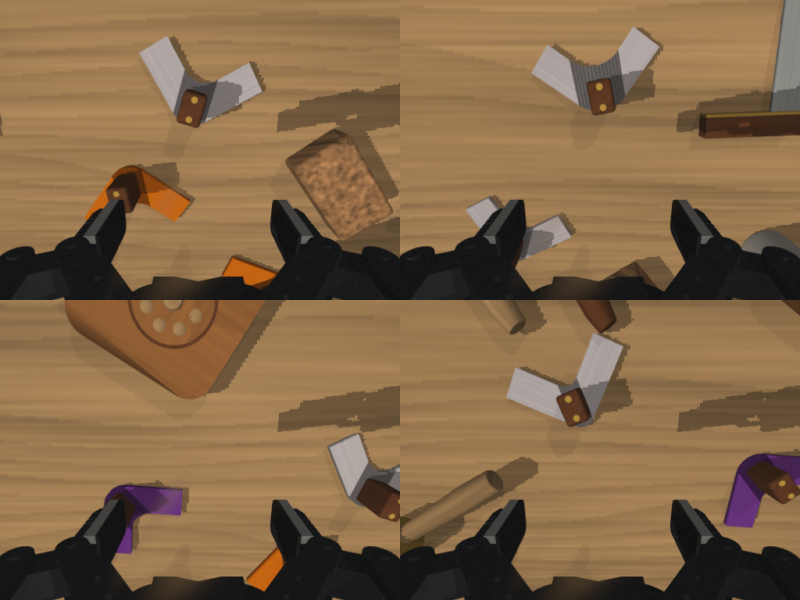

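The montage shows leaf b with the widest hollow (35), c medium (25) and a the smallest (15). The panel's free corner is at (190,398) of the montage. Measuring now.

```bash
cat > meas.py <<'E'
from h import *
from scipy.spatial.distance import pdist,squareform
for n,z0 in (("wc",(246,138)),("wb",(255,123)),("wa",(222,137))):
    im=cv2.imread(f"pics/{n}.png");c=np.load(n+".npy",allow_pickle=True).item()
    h=cv2.cvtColor(im,cv2.COLOR_BGR2HSV);m=((h[...,1]<60)&(h[...,2]>60)).astype(np.uint8)
    m=cv2.morphologyEx(m,cv2.MORPH_OPEN,np.ones((3,3),np.uint8))
    k,l,st,ce=cv2.connectedComponentsWithStats(m)
    ids=[i for i in range(1,k) if st[i,4]>150 and np.hypot(*(ce[i]-z0))<80]
    m=np.isin(l,ids).astype(np.uint8);ys,xs=np.where(m);P=ray(c,np.c_[xs,ys],8)[:,:2]
    H=P[cv2.convexHull(np.float32(P),returnPoints=False)[:,0]]
    D=squareform(pdist(H));i,j=np.unravel_index(D.argmax(),D.shape);A,B=H[i],H[j]
    if A[1]<B[1]:A,B=B,A
    d=A-B;x=np.array([d[1],-d[0]])/np.hypot(*d)
    org=(A+B)/2-33.8*x
    y=np.array([-x[1],x[0]]);L=(P-org)@np.c_[x,y]
    mid=L[abs(L[:,1])<13]  # hollow bottom on axis
    print(n,[st[i,4] for i in ids],"span",np.hypot(*d).round(1),"origin",org.round(1),"yaw",np.degrees(np.arctan2(x[1],x[0])).round(1),"hollow x",[L[abs(L[:,1]-t)<1.5][:,0].max().round(1) for t in(-25,-20,-15,-10,0,10,15,20,25) if (abs(L[:,1]-t)<1.5).any()])
im=cv2.imread("pics/wp.png");c=np.load("wp.npy",allow_pickle=True).item()
lab=cv2.cvtColor(im,cv2.COLOR_BGR2LAB).astype(int)
m=((lab[...,1]>146)).astype(np.uint8);m[180:]=0
m=cv2.morphologyEx(m,cv2.MORPH_CLOSE,np.ones((9,9),np.uint8));m=cv2.morphologyEx(m,cv2.MORPH_OPEN,np.ones((5,5),np.uint8))
k,l,st,ce=cv2.connectedComponentsWithStats(m);b=1+st[1:,4].argmax();m=(l==b).astype(np.uint8)
cv2.imwrite("pics/pm.png",m*255)
xs=np.arange(80,430);bot=np.array([np.where(m[:,x])[0].max() if m[:,x].any() else -1 for x in xs])
k=bot>5;P=ray(c,np.c_[xs[k],bot[k]+.5],24)[:,:2];tip=P[:,0].argmin();print(st[b],P[tip],xs[k][tip],bot[k].max())
def line(Q):
    vx,vy,x,y=cv2.fitLine(np.float32(Q),cv2.DIST_HUBER,0,.01,.01)[:,0];return np.array([x,y]),np.array([vx,vy])
r=np.hypot(*(P-P[tip]).T);up=P[:,1]>P[tip,1]
(a,u),(b_,v)=line(P[up&(r>35)&(r<90)]),line(P[~up&(r>35)&(r<90)])
s=np.linalg.solve(np.c_[u,-v],b_-a);C=a+s[0]*u
print("dirs",np.degrees(np.arctan2(u[1],u[0])),np.degrees(np.arctan2(v[1],v[0])),"corner",C,"gap",np.hypot(*(P-C).T).min(),"R",np.hypot(*(P-C).T).min()/.414, "pts",(up&(r>35)&(r<90)).sum(),(~up&(r>35)&(r<90)).sum())
E
python3 meas.py
```

```text
wc [np.int32(6485)] span 128.0 origin [ 420.3 -236.5] yaw -17.1 hollow x [np.float64(40.6), np.float64(35.2), np.float64(29.7), np.float64(26.6), np.float64(24.1), np.float64(26.4), np.float64(30.1), np.float64(34.8), np.float64(40.0)]
wb [np.int32(6876)] span 127.5 origin [ 606.6 -345.1] yaw 11.5 hollow x [np.float64(38.6), np.float64(33.8), np.float64(31.2), np.float64(28.9), np.float64(27.7), np.float64(29.1), np.float64(31.7), np.float64(35.0), np.float64(39.6)]
wa [np.int32(6440)] span 127.9 origin [478.4 258.8] yaw 22.9 hollow x [np.float64(39.5), np.float64(34.1), np.float64(29.6), np.float64(25.0), np.float64(20.4), np.float64(26.1), np.float64(31.6), np.float64(36.1), np.float64(41.6)]Traceback (most recent call last):
  File "meas.py", line 22, in <module>
    k,l,st,ce=cv2.connectedComponentsWithStats(m);b=1+st[1:,4].argmax();m=(l==b).astype(np.uint8)
                                                      ~~~~~~~~~~~~~~~^^
ValueError: attempt to get argmax of an empty sequence
```

```bash
python3 - <<'E'
import cv2
im=cv2.imread("pics/wp.png");h=cv2.cvtColor(im,cv2.COLOR_BGR2HSV);l=cv2.cvtColor(im,cv2.COLOR_BGR2LAB)
for p in [(110,240),(80,150),(40,280),(20,320),(150,150),(20,40),(180,250),(90,345)]: print(p,h[p],l[p])
E
sed -i 's/m=((lab\[...,1\]>146))/hh=cv2.medianBlur(cv2.cvtColor(im,cv2.COLOR_BGR2LAB)[...,1],5);T,_=cv2.threshold(hh[:130,100:330],0,1,cv2.THRESH_OTSU);print(T);m=(hh>T)/' meas.py; python3 meas.py | tail -4
```

```text
(110, 240) [ 13 160 142] [112 144 159]
(80, 150) [ 17 118 149] [132 135 153]
(40, 280) [ 14 166 152] [120 144 163]
(20, 320) [ 14 163 136] [108 143 159]
(150, 150) [ 16 124 156] [135 137 155]
(20, 40) [ 16 122 153] [135 135 155]
(180, 250) [ 16 121 162] [142 136 156]
(90, 345) [ 16 124 167] [144 138 156]
wa [np.int32(6440)] span 127.9 origin [478.4 258.8] yaw 22.9 hollow x [np.float64(39.5), np.float64(34.1), np.float64(29.6), np.float64(25.0), np.float64(20.4), np.float64(26.1), np.float64(31.6), np.float64(36.1), np.float64(41.6)]
139.0
[   83     0   256   127 18067] [524.8404418  -24.33476826] 236 126
dirs 54.24053 -32.124737 corner [515.4663   -37.031715] gap 9.808976003228736 R 23.693178751760232 pts 65 45
```

View pics/pm.png

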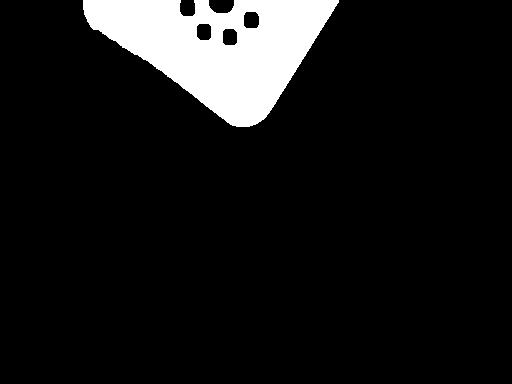

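```bash
sed -i 's/COLOR_BGR2LAB)\[...,1\],5)/COLOR_BGR2HSV)[...,1],3)/' meas.py; python3 meas.py | tail -3
cat >> meas.py <<'E'
print(P[up&(r>20)&(r<110)][::6].round(1).tolist());print(P[~up&(r>20)&(r<110)][::6].round(1).tolist())
E
python3 meas.py | tail -2
```

```text
142.0
[   83     0   256   127 18973] [524.8404418  -24.33476826] 236 126
dirs 58.0353 -32.148212 corner [515.7093   -37.261604] gap 9.904183595120493 R 23.923148780484283 pts 67 45
[[582.0, 68.8], [579.4, 64.9], [576.9, 60.9], [574.3, 56.9], [572.3, 52.9], [569.7, 48.8], [567.0, 44.8], [564.4, 40.7], [561.7, 36.6], [559.0, 32.4], [556.2, 28.3], [554.2, 24.0], [551.4, 19.8], [548.6, 15.5], [545.8, 11.2], [543.0, 6.9], [540.1, 2.5], [537.3, -1.9], [535.1, -6.3]]
[[529.4, -44.2], [534.6, -48.7], [541.1, -53.0], [547.5, -57.4], [554.5, -61.6], [560.8, -65.8], [567.5, -69.8], [573.6, -73.9], [580.1, -77.8], [586.6, -81.7], [592.3, -85.5], [598.5, -89.3], [604.7, -92.9]]
```

Measured poses:

| Item | Position (mm) | Yaw | Notes |
|---|---|---|---|
| leaf_35 (b) | (607,-345) | 11.5° | |
| leaf_25 (c) | (420,-236) | -17° | |
| leaf_15 (a) | (478,259) | 23° | |
| Panel corner point | (515.7,-37.3) | 12.95° | radius looks near 25, still to be felt |

I'll test the 35 first.

```bash
python3 -m pendant '[[[0,0,0],[0.3,1,0],1],[[0,0,0],[0.3,1,0],1],[[0,0,0],[0.3,1,0],1],[[0,0,0],[0.3,1,0],1],[[0,0,0],[0.3,1,0],1],[[0,0,0],[0.3,1,0],1],[[0,0,0],[0.3,1,0],1],[[0,0,0],[0.3,1,0],1],[[0,0,0],[0.3,1,0],1],[[0,0,0],[0.3,1,0],1],[[0,0,0],[0.3,1,0],1],[[0,0,0],[0.3,1,0],1]]' >/dev/null
python3 -m pendant '[[[0,0,0],[0.3,1,0],1],[[0,0,0],[0.3,1,0],1],[[0,0,0],[0.3,1,0],1],[[0,0,0],[0.3,1,0],1],[[0,0,0],[0.3,1,0],1],[[0,0,0],[0.3,1,0],1],[[0,0,0],[0.3,1,0],1],[[0,0,0],[0.3,1,0],1],[[0,0,0],[0.3,1,0],1],[[0,0,0],[0.3,1,0],1],[[0,0,-6],[0.3,1,0],1],[[0,0,-5.5],[0,0,0],1]]' >/dev/null
python3 -m pendant '[[[0,0,0],[0,0,0.5],1],[[0,0,0],[0,0,0],1]]' |head -2
python3 -c "
from h import *
go((606.6,-345.1,16),11.5)"
```

```text
time_s: 7.7
eef_pos: [599.6, -341.6, 116.8]
t 7.7 pos [ 599.6 -341.6  116.8] yaw 11.22 shift units(now axes) [0.26 0.2  4.03] turn deg [-0.12  0.13 -0.28] shift(target axes) [0.25 0.19 4.03]
```

```bash
python3 -m pendant '[[[0,0,0],[0.26,0.2,0.5],1],[[0,0,0],[0,0,0.9],1],[[0,0,0],[0,0,0.9],1],[[0,0,0],[0,0,0.9],1],[[0,0,0],[0,0,0.83],1],[[0,0,0],[0,0,0],1],[[0,0,0],[0,0,0],0],[[0,0,0],[0,0,0],0],[[0,0,0],[0,0,0],0],[[0,0,0],[0,0,0],0],[[0,0,0],[0,0,0],0],[[0,0,0],[0,0,0],0]]' 60
python3 -m pendant '[[[0,0,0],[0,0,0],0],[[0,0,0],[0,0,-0.5],0],[[0,0,0],[0,0,-0.7],0],[[0,0,0],[0,0,0],0]]'
python3 -c "
from h import *
go((463,-49.4,46),12.95)"
```

```text
time_s: 8.9
eef_pos: [608.9, -345.1, 18.8]
orientation: [0.0, 0.995, 0.1, 0.0]
contact_force: [-1.6, 0.1, 7.3]
width: 21.0
gripper_force: 59.7
time_s: 9.3
eef_pos: [609.8, -345.6, 51.5]
orientation: [0.001, 0.995, 0.1, 0.002]
contact_force: [0.4, -0.9, -2.2]
width: 21.3
gripper_force: 58.8
t 9.3 pos [ 609.8 -345.6   51.5] yaw 11.44 shift units(now axes) [ -3.41 -12.78   0.18] turn deg [ 0.16 -0.18 -1.51] shift(target axes) [ -3.07 -12.86   0.22]
```

```bash
python3 -m pendant '[[[0,0,0],[-0.26,-0.6,0],0],[[0,0,0],[-0.26,-1,0],0],[[0,0,0],[-0.26,-1,0],0],[[0,0,0],[-0.26,-1,0],0],[[0,0,0],[-0.26,-1,0],0],[[0,0,0],[-0.26,-1,0],0],[[0,0,0],[-0.26,-1,0],0],[[0,0,0],[-0.26,-1,0],0],[[0,0,0],[-0.26,-1,0],0],[[0,0,0],[-0.26,-1,0],0],[[0,0,0],[-0.26,-1,0],0],[[0,0,0],[-0.26,-1,0],0]]' >/dev/null
python3 -m pendant '[[[0,0,-1.5],[-0.3,-0.8,0],0],[[0,0,0],[0,-0.4,0],0],[[0,0,0],[0,0,0.5],0],[[0,0,0],[0,0,0],0]]'
python3 snap.py w1 "(470,-47.8,21)" 12.95
python3 - <<'E'
import cv2;from h import *
print(monitor.observe()["wrist_torque"])
cv2.imwrite("pics/w1c.png",cv2.imread("pics/w1.png"))
E
```

```text
time_s: 10.9
eef_pos: [461.3, -48.4, 35.0]
orientation: [-0.0, 0.994, 0.112, -0.0]
contact_force: [-0.7, -1.0, -0.5]
width: 21.3
gripper_force: 58.9
t 10.95 pos [461.4 -48.6  35.5] yaw 12.88 shift units(now axes) [0.34 0.04 0.58] turn deg [ 0.    0.01 -0.07] shift(target axes) [0.34 0.05 0.58]
[-0.01607572  0.03379246 -0.04471017]
```

View pics/w1c.png

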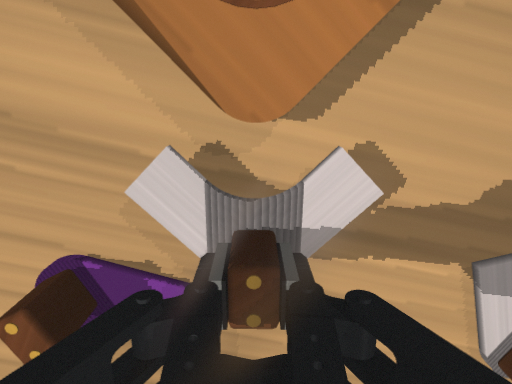

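```bash
python3 -m pendant '[[[0,0,0],[0.4,0,0],0],[[0,0,0],[0.3,0,0.3],0],[[0,0,0],[0,0,0.15],0],[[0,0,0],[0,0,0],0],[[0,0,0],[0,0,0],0]]'
python3 -m pendant '[[[0,0,0],[0,0,0.06],0],[[0,0,0],[0,0,0],0]]'
python3 -m pendant '[[[0,0,0],[0,0,0.06],0],[[0,0,0],[0,0,0],0]]'
python3 -c "
from h import *
go((498,-41.3,20),12.95)"
```

```text
time_s: 11.45
eef_pos: [477.7, -44.5, 24.2]
orientation: [-0.0, 0.994, 0.112, -0.0]
contact_force: [-0.1, -0.2, -0.9]
width: 21.3
gripper_force: 58.9
time_s: 11.65
eef_pos: [478.0, -44.4, 22.8]
orientation: [-0.0, 0.994, 0.113, -0.0]
contact_force: [0.0, -0.8, -1.4]
width: 21.4
gripper_force: 58.9
time_s: 11.85
eef_pos: [478.0, -44.3, 21.2]
orientation: [-0.0, 0.994, 0.113, -0.0]
contact_force: [0.6, 0.2, -1.6]
width: 21.3
gripper_force: 58.9
t 11.85 pos [478.  -44.3  21.2] yaw 12.93 shift units(now axes) [0.8  0.06 0.05] turn deg [-0.01  0.01 -0.02] shift(target axes) [0.8  0.06 0.05]
```

```bash
python3 -m pendant '[[[0,0,0],[0.3,0.06,0.02],0],[[0,0,0],[0.2,0,0],0],[[0,0,0],[0,0,0],0]]' |sed -n 2,4p
for i in 1; do python3 -m pendant '[[[0,0,0],[0.1,0,0],0],[[0,0,0],[0.06,0,0],0],[[0,0,0],[0,0,0],0]]'|sed -n 2,4p; done
python3 -m pendant '[[[0,0,0],[0.04,0,0],0],[[0,0,0],[0,0,0],0]]'|sed -n 2,4p
python3 -m pendant '[[[0,0,0],[0.04,0,0],0],[[0,0,0],[0,0,0],0]]'|sed -n 2,4p
python3 -c "
from h import *
go((498,-41.3,20),12.95);print(monitor.observe()['wrist_torque'])"
```

```text
eef_pos: [491.5, -42.7, 20.8]
orientation: [-0.0, 0.994, 0.113, 0.0]
contact_force: [-0.6, 0.7, -0.5]
eef_pos: [494.7, -42.0, 20.8]
orientation: [-0.0, 0.994, 0.113, 0.0]
contact_force: [-0.4, -0.1, -0.8]
eef_pos: [495.6, -41.8, 20.8]
orientation: [-0.0, 0.994, 0.113, 0.0]
contact_force: [0.4, -0.3, -1.0]
eef_pos: [496.6, -41.6, 20.8]
orientation: [-0.0, 0.994, 0.113, 0.0]
contact_force: [-0.5, 0.4, -1.9]
t 12.85 pos [496.6 -41.6  20.8] yaw 12.94 shift units(now axes) [0.06 0.   0.03] turn deg [-0.   -0.01 -0.01] shift(target axes) [0.06 0.   0.03]
[0.0031189  0.00538079 0.02967293]
```

```bash
python3 -m pendant '[[[0,0,0],[0.04,0,0],0],[[0,0,0],[0,0,0],0]]'|sed -n 2,4p
python3 -m pendant '[[[0,0,0],[0.04,0,0],0],[[0,0,0],[0,0,0],0]]'|sed -n 2,4p
python3 -c "
from h import *
print(monitor.observe()['wrist_torque'])"
```

```text
eef_pos: [497.6, -41.4, 20.8]
orientation: [-0.0, 0.994, 0.113, 0.0]
contact_force: [0.1, -0.1, -0.8]
eef_pos: [498.6, -41.1, 20.8]
orientation: [-0.0, 0.994, 0.113, 0.0]
contact_force: [0.3, 0.3, -0.9]
[0.00802888 0.02050483 0.00118934]
```

```bash
python3 -m pendant '[[[0,0,0],[0.04,0,0],0],[[0,0,0],[0,0,0],0]]'|sed -n 2,4p
python3 -m pendant '[[[0,0,0],[0.04,0,0],0],[[0,0,0],[0,0,0],0]]'|sed -n 2,4p
python3 -c "
from h import *
print(monitor.observe()['wrist_torque'])"
```

```text
eef_pos: [499.5, -40.9, 20.8]
orientation: [-0.0, 0.994, 0.113, 0.0]
contact_force: [0.2, -0.3, -1.8]
eef_pos: [500.0, -40.8, 20.8]
orientation: [-0.0, 0.994, 0.113, -0.0]
contact_force: [-2.9, -1.2, 0.2]
[-0.17722596  0.64695651  0.020288  ]
```

Contact is about 3 N at TCP x≈500. Now I'll rock it ±2.3° about the corner and read the moment.

```bash
cat > f.py <<'E'
from h import *
s=monitor.observe();R=Rt(s);print("t",s["time_s"],"pos",s["eef_pos"].round(1),"yaw",yaw(R).round(2),"F tool",(R.T@s["contact_force"]).round(1),"M tool",(R.T@s["wrist_torque"]).round(2),"w",round(s["width"],1))
E
python3 f.py
python3 -m pendant '[[[0,0,1.15],[0,-0.02,0],0],[[0,0,1.15],[0,-0.02,0],0],[[0,0,0],[0,0,0],0]]'>/dev/null; python3 f.py
python3 -m pendant '[[[0,0,-1.15],[0,0.02,0],0],[[0,0,-1.15],[0,0.02,0],0],[[0,0,0],[0,0,0],0]]'>/dev/null; python3 f.py
python3 -m pendant '[[[0,0,-1.15],[0,0.02,0],0],[[0,0,-1.15],[0,0.02,0],0],[[0,0,0],[0,0,0],0]]'>/dev/null; python3 f.py
python3 -m pendant '[[[0,0,1.15],[0,-0.02,0],0],[[0,0,1.15],[0,-0.02,0],0],[[0,0,0],[0,0,0],0]]'>/dev/null; python3 f.py
```

```text
t 13.65 pos [500.  -40.8  20.8] yaw 12.93 F tool [-3.1  0.5 -0.2] M tool [-0.03 -0.67 -0.02] w 21.3
t 13.95 pos [499.8 -39.7  20.7] yaw 10.56 F tool [-5.4  1.1 -0.7] M tool [-0.05 -1.23 -0.09] w 21.2
t 14.25 pos [500.1 -40.8  20.8] yaw 12.98 F tool [-4.4  0.5 -0.7] M tool [ 0.03 -1.23  0.03] w 21.2
t 14.55 pos [500.4 -41.8  20.8] yaw 15.27 F tool [-5.3  0.1 -0. ] M tool [-0.04 -1.22  0.  ] w 21.2
t 14.85 pos [500.1 -40.8  20.8] yaw 12.88 F tool [-5.3 -0.2  0.5] M tool [-0.1  -1.25 -0.03] w 21.0
```

The 35 rocks: under 0.1 N·m at ±0.04 rad. I'll put it back where it came from.

```bash
python3 -m pendant '[[[0,0,0],[-0.5,0,0],0],[[0,0,0],[-0.5,0,-0.2],0],[[0,0,0],[0,0.3,-0.6],0],[[0,0,0],[0,0.8,-0.4],0],[[0,0,0],[0.3,1,0],0],[[0,0,0],[0.3,1,0],0],[[0,0,0],[0.3,1,0],0],[[0,0,0],[0.3,1,0],0],[[0,0,0],[0.3,1,0],0],[[0,0,0],[0.3,1,0],0],[[0,0,0],[0.3,1,0],0],[[0,0,0],[0.3,1,0],0]]'|head -2
python3 -m pendant '[[[0,0,0],[0.3,1,0],0],[[0,0,0],[0.3,1,0],0],[[0,0,0],[0.2,0.8,0],0],[[0,0,0],[0.2,0,0],0],[[0,0,0],[0,0,0.7],0],[[0,0,0],[0,0,0.2],0],[[0,0,0],[0,0,0],0]]' >/dev/null;python3 f.py
```

```text
time_s: 16.05
eef_pos: [586.4, -255.6, 51.0]
t 16.75 pos [ 624.8 -316.3   26.8] yaw 12.96 F tool [-0.1  0.1  0.5] M tool [-0.04 -0.01  0.03] w 21.2
```

```bash
python3 -m pendant '[[[0,0,0],[0,0,0.2],0],[[0,0,0],[0,0,0.07],0],[[0,0,0],[0,0,0],0]]'>/dev/null;python3 f.py
python3 -m pendant '[[[0,0,0],[0,0,0.03],0],[[0,0,0],[0,0,0],0]]'>/dev/null;python3 f.py
python3 -m pendant '[[[0,0,0],[0,0,0],0.7],[[0,0,0],[0,0,0],0.7],[[0,0,0],[0,0,0],0.7],[[0,0,0],[0,0,0],0.7],[[0,0,0],[0,0,-0.6],0.7],[[0,0,0],[0,0,-1],0.7],[[0,0,0],[0,0,-1],0.7],[[0,0,0],[0,0,-1],1],[[0,0,0],[0,0,0],1]]'>/dev/null;python3 f.py
python3 snap.py w2 "(420.3,-236.5,60)" -17.1
```

```text
t 17.05 pos [ 625.4 -317.1   21.4] yaw 12.94 F tool [ 0.8 -0.4  1.4] M tool [ 0.   -0.02  0.  ] w 21.1
t 17.25 pos [ 625.5 -317.3   20.9] yaw 12.93 F tool [0.4 0.1 0.5] M tool [ 0.04 -0.01 -0.04] w 21.3
t 18.15 pos [ 626.8 -318.1  115.5] yaw 12.94 F tool [-0.8 -0.2  0. ] M tool [ 0.01  0.03 -0.  ] w 85.2
t 18.2 pos [ 626.2 -317.7  113.4] yaw 12.94 shift units(now axes) [-7.3  -5.01  2.11] turn deg [ 0.08 -0.18 30.04] shift(target axes) [-8.83 -0.68  2.14]
```

```bash
python3 -m pendant '[[[0,0,0],[-0.91,-0.63,0],1],[[0,0,0],[-0.91,-0.63,0],1],[[0,0,0],[-0.91,-0.63,0],1],[[0,0,0],[-0.91,-0.63,0],1],[[0,0,0],[-0.91,-0.63,0],1],[[0,0,0],[-0.91,-0.63,0],1],[[0,0,0],[-0.91,-0.63,0],1],[[0,0,7.5],[-0.91,-0.63,0],1],[[0,0,7.5],[0,0,0.3],1],[[0,0,7.5],[0,0,0.3],1],[[0,0,7.5],[0,0,0.3],1],[[0,0,0],[0,0,0],1]]'>/dev/null
python3 snap.py w3 "(420.3,-236.5,19)" -17.1
```

```text
t 19.45 pos [ 419.7 -235.    88.1] yaw -16.9 shift units(now axes) [0.04 0.05 2.76] turn deg [-0.01  0.05  0.2 ] shift(target axes) [0.04 0.05 2.76]
```

```bash
python3 -m pendant '[[[0,0,0],[0.04,0.05,0.8],1],[[0,0,0],[0,0,0.9],1],[[0,0,0],[0,0,0.75],1],[[0,0,0],[0,0,0.2],1],[[0,0,0],[0,0,0],0],[[0,0,0],[0,0,0],0],[[0,0,0],[0,0,0],0],[[0,0,0],[0,0,0],0],[[0,0,0],[0,0,0],0],[[0,0,0],[0,0,0],0],[[0,0,0],[0,0,0],0]]' 60 >/dev/null; python3 f.py
python3 -m pendant '[[[0,0,0],[0,0,-0.5],0],[[0,0,0],[0,0,-0.7],0],[[0,0,0],[0,0,0],0]]'>/dev/null; python3 f.py
python3 -c "
from h import *
go((466,-48.7,52),12.95)"
```

```text
t 20.55 pos [ 420.7 -236.7   22.7] yaw -17.05 F tool [ -0.9  -1.2 -12.3] M tool [ 0.19 -0.27  0.03] w 21.0
t 20.85 pos [ 421.1 -237.    54.1] yaw -17.05 F tool [0.3 0.3 1.7] M tool [-0.02 -0.02 -0.02] w 21.2
t 20.85 pos [ 421.1 -237.    54.1] yaw -17.05 shift units(now axes) [-0.49 -7.73  0.08] turn deg [  0.06  -0.13 -30.  ] shift(target axes) [ 3.44 -6.94  0.09]
```

```bash
python3 -m pendant '[[[0,0,-7.5],[0,0,0],0],[[0,0,-7.5],[0,0,0],0],[[0,0,-7.5],[0,0,0],0],[[0,0,-7.5],[0.2,-0.3,0],0],[[0,0,0],[0.48,-1,0],0],[[0,0,0],[0.48,-1,0],0],[[0,0,0],[0.48,-1,0],0],[[0,0,0],[0.48,-1,0],0],[[0,0,0],[0.48,-1,0],0],[[0,0,0],[0.46,-1,0],0],[[0,0,0],[0.46,-0.6,0],0],[[0,0,0],[0,0,0],0]]'>/dev/null
python3 -c "
from h import *
go((480,-45.5,24),12.95)"
```

```text
t 22.05 pos [469.4 -46.7  52. ] yaw 13.15 shift units(now axes) [0.42 0.05 1.12] turn deg [-0.06 -0.04  0.2 ] shift(target axes) [0.42 0.05 1.12]
```

```bash
python3 -m pendant '[[[0,0,0.2],[0.42,0.05,0.3],0],[[0,0,0],[0,0,0.5],0],[[0,0,0],[0,0,0.25],0],[[0,0,0],[0,0,0],0]]'>/dev/null; python3 f.py
python3 -m pendant '[[[0,0,0],[0.3,0,0.04],0],[[0,0,0],[0.3,0,0],0],[[0,0,0],[0,0,0],0]]'>/dev/null; python3 f.py
```

```text
t 22.45 pos [478.1 -48.6  24.8] yaw 12.7 F tool [-0.2  0.8  0.9] M tool [-0.02 -0.04 -0.05] w 21.3
t 22.75 pos [495.  -44.5  25. ] yaw 12.78 F tool [0.1 0.6 0.7] M tool [-0.06 -0.03 -0.01] w 21.2
```

```bash
python3 -m pendant '[[[0,0,0],[0,-0.09,0.05],0],[[0,0,0],[0,0,0],0]]'>/dev/null; python3 f.py
python3 -c "
from h import *
go((502,-40.4,23),12.95)"
```

```text
t 22.95 pos [493.1 -42.3  23.5] yaw 12.76 F tool [-0.4 -0.2  1.8] M tool [0.02 0.04 0.02] w 21.3
t 22.95 pos [493.1 -42.3  23.5] yaw 12.76 shift units(now axes) [0.37 0.   0.02] turn deg [-0.02  0.01 -0.19] shift(target axes) [0.37 0.   0.02]
```

```bash
python3 -m pendant '[[[0,0,-0.2],[0.2,0,0],0],[[0,0,0],[0.08,0,0],0],[[0,0,0],[0,0,0],0]]'>/dev/null; python3 f.py
python3 -m pendant '[[[0,0,0],[0.04,0,0],0],[[0,0,0],[0,0,0],0]]'>/dev/null; python3 f.py
python3 -m pendant '[[[0,0,0],[0.03,0,0],0],[[0,0,0],[0,0,0],0]]'>/dev/null; python3 f.py
```

```text
t 23.25 pos [500.5 -41.1  23.6] yaw 12.95 F tool [ 0.9 -0.1  1.9] M tool [ 0.05 -0.01 -0.03] w 20.9
t 23.45 pos [501.2 -40.9  23.6] yaw 12.94 F tool [ 0.7 -0.6  1.2] M tool [-0.01  0.01  0.07] w 21.1
t 23.65 pos [501.6 -40.8  23.5] yaw 12.94 F tool [-1.1  0.6  2.3] M tool [ 0.1  -0.52 -0.02] w 21.2
```

```bash
python3 -m pendant '[[[0,0,0],[0.02,0,0],0],[[0,0,0],[0,0,0],0]]'>/dev/null; python3 f.py
python3 -m pendant '[[[0,0,1],[0,-0.018,0],0],[[0,0,0],[0,0,0],0]]'>/dev/null; python3 f.py
python3 -m pendant '[[[0,0,1],[0,-0.018,0],0],[[0,0,0],[0,0,0],0]]'>/dev/null; python3 f.py
```

```text
t 23.85 pos [501.8 -40.6  23.5] yaw 12.94 F tool [-5.2 -0.7  0.7] M tool [ 0.36 -1.2  -0.09] w 21.1
t 24.05 pos [501.3 -39.9  23.4] yaw 11.93 F tool [-6.8 -2.1  0.5] M tool [ 0.53 -1.57 -0.39] w 20.9
t 24.25 pos [500.7 -39.3  23.3] yaw 10.95 F tool [-8.9 -2.7 -1.3] M tool [ 0.89 -2.13 -0.55] w 21.0
```

```bash
python3 -m pendant '[[[0,0,-1],[0,0.018,0],0],[[0,0,-1],[0,0.018,0],0],[[0,0,0],[0,0,0],0]]'>/dev/null; python3 f.py
python3 -m pendant '[[[0,0,-1],[0,0.018,0],0],[[0,0,-1],[0,0.018,0],0],[[0,0,0],[0,0,0],0]]'>/dev/null; python3 f.py
python3 -m pendant '[[[0,0,1],[0,-0.018,0],0],[[0,0,1],[0,-0.018,0],0],[[0,0,0],[0,0,0],0]]'>/dev/null; python3 f.py
python3 snap.py w4
```

```text
t 24.55 pos [501.9 -40.5  23.4] yaw 12.99 F tool [-3.8 -2.5  2.7] M tool [ 0.65 -1.17 -0.11] w 20.8
t 24.85 pos [501.9 -42.4  23.5] yaw 14.89 F tool [-7.3  2.6  2.1] M tool [-0.52 -1.79  0.42] w 21.4
t 25.15 pos [501.8 -40.7  23.5] yaw 12.9 F tool [-6.1 -1.3  1.6] M tool [ 0.23 -1.42 -0.18] w 21.0
```

View pics/w4.png

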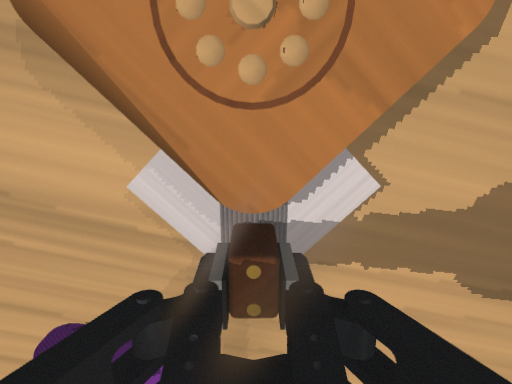

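The 25 resists at 0.4–0.55 N·m over ±0.035 rad, and the picture shows both edges along the panel's sides. I'll lower it, release it and check.

```bash
python3 -m pendant '[[[0,0,0],[0,0,0.03],0],[[0,0,0],[0,0,0.03],0],[[0,0,0],[0,0,0],0]]'>/dev/null; python3 f.py
python3 -m pendant '[[[0,0,0],[0,0,0.03],0],[[0,0,0],[0,0,0],0]]'>/dev/null; python3 f.py
```

```text
t 25.5 pos [501.7 -40.6  22.7] yaw 12.94 F tool [-11.   -4.  -20.5] M tool [ 0.78 -2.11 -0.11] w 21.1
t 25.7 pos [501.7 -40.6  22.7] yaw 12.94 F tool [-13.9  -5.4 -39.6] M tool [ 1.09 -2.9  -0.16] w 21.1
```

```bash
python3 -m pendant '[[[0,0,0],[0,0,-0.05],0],[[0,0,0],[0,0,0],0]]'>/dev/null; python3 f.py
python3 -m pendant '[[[0,0,0],[0,0,0],0.35],[[0,0,0],[0,0,0],0.45],[[0,0,0],[0,0,0],0.45],[[0,0,0],[0,0,0],0.45]]' >/dev/null; python3 f.py
```

```text
t 25.9 pos [501.8 -40.5  22.8] yaw 12.94 F tool [-7.4 -3.  -6.5] M tool [ 0.66 -1.62 -0.12] w 21.2
t 26.3 pos [502.5 -40.7  22.6] yaw 12.93 F tool [ 0.3  0.  -0.2] M tool [-0.02 -0.04 -0.01] w 38.6
```

```bash
python3 -m pendant '[[[0,0,0],[0,0,-0.5],0.45],[[0,0,0],[0,0,-1],0.45],[[0,0,0],[0,0,-1],0.45],[[0,0,0],[-1,0,-0.6],0.45],[[0,0,0],[-1,0,0],0.45],[[0,0,0],[-0.6,0,0],0.45],[[0,0,0],[0,0,0],0.45]]'>/dev/null; python3 f.py
python3 snap.py w5
python3 -c "
import cv2;a=cv2.imread('pics/w5.png');cv2.imwrite('pics/w5c.png',cv2.resize(a[0:230,90:400],(776,576),interpolation=cv2.INTER_CUBIC))"
```

```text
t 27.0 pos [437.7 -55.7 101.1] yaw 12.87 F tool [ 0.2  0.3 -0.2] M tool [-0.    0.02 -0.07] w 38.4
```

View pics/w5c.png

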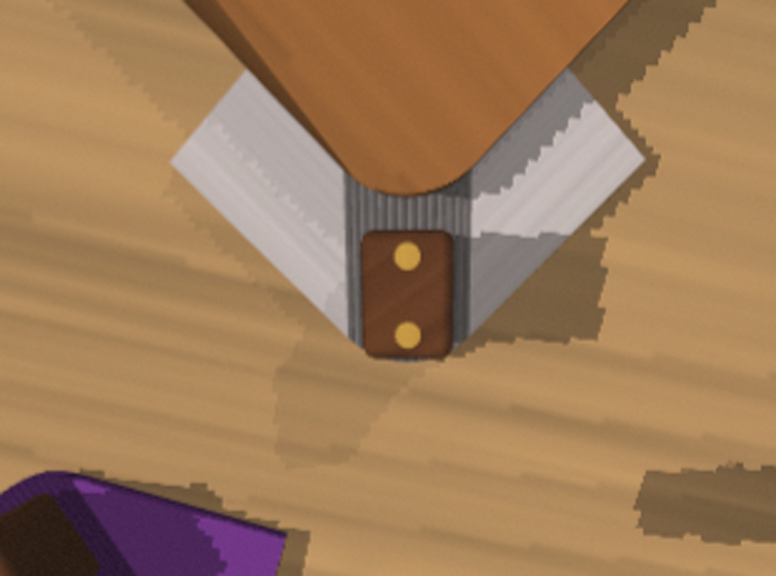

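The crop shows the leaf seated with its arms along both sides, grip at (407,295). I'll check its pose and the other leaves numerically.

```bash
python3 - <<'E'
import re
src=open("meas.py").read().split("im=cv2.imread(\"pics/wp.png\")")[0]
src=src.replace('(("wc",(246,138)),("wb",(255,123)),("wa",(222,137)))','(("w5",(253,85)),("w2",(255,250)))').replace("<80]","<110]")
exec(src)
a=viewer.capture("top");cv2.imwrite("pics/top1.png",a);c=viewer.calibration("top")
h=cv2.cvtColor(a,cv2.COLOR_BGR2HSV);m=((h[...,1]<70)&(h[...,2]>120)).astype(np.uint8)
n,l,st,ce=cv2.connectedComponentsWithStats(m)
for i in range(1,n):
    u,v=ce[i]
    if st[i,4]>15 and 180<u<380 and 130<v<220: print(st[i],ray(c,ce[i],8).round())
x=cv2.imread("pics/top1.png")[90:270,150:400];cv2.imwrite("pics/top1c.png",cv2.resize(x,(750,540),interpolation=cv2.INTER_CUBIC))
E
```

```text
w5 [np.int32(8711)] span 127.6 origin [500.7 -40.5] yaw 13.1 hollow x [np.float64(40.3), np.float64(35.9), np.float64(30.9), np.float64(27.1), np.float64(24.6), np.float64(27.2), np.float64(30.4), np.float64(35.5), np.float64(40.5)]
w2 [np.int32(6359)] span 127.4 origin [ 622.5 -317.5] yaw 12.5 hollow x [np.float64(42.3), np.float64(36.7), np.float64(34.3), np.float64(31.9), np.float64(30.2), np.float64(31.8), np.float64(34.1), np.float64(37.3), np.float64(42.7)]
[338 137   9  11  66] [[ 665. -350.    8.]]
[319 141  11  13  86] [[ 643. -274.    8.]]
[199 167  12  12  95] [[521. 236.   8.]]
[182 174  17  14 107] [[490. 300.   8.]]
[240 187  26  15 204] [[434.  26.   8.]]
[229 190   2   9  17] [[433. 125.   8.]]
[274 190   3  10  17] [[432. -66.   8.]]
```

View pics/top1c.png

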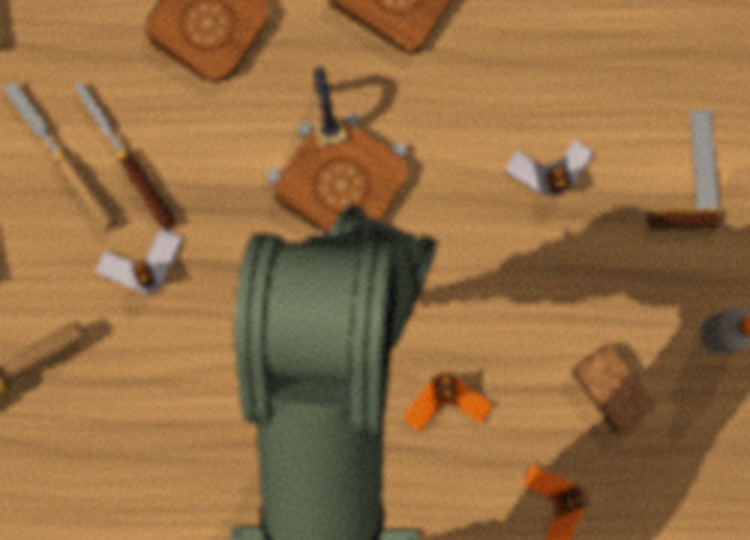

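```bash
python3 -m pendant '[[[0,0,0],[0,0,-1],0.45],[[0,0,0],[0,0,-1],0.45],[[0,0,0],[0,0,0],0.45]]' | head -2; python3 -c "
from h import *
print(ticket.sign_off())"
```

```text
time_s: 27.4
eef_pos: [440.5, -55.1, 152.5]
the job is handed in; nothing more can be done
None
```

The 25 mm leaf fits: it is left lying home on the free corner and did not rock, while the 35 rocked and was put back by its old spot; the 15 was never touched or tried. The job is handed in at 27 s, though while lowering the 25 I briefly pressed it about 40 N onto the bench and 14 N towards the panel.

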